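Hang the cup wheel on the slanted peg of the wheel rack

ROBOT

A 7-joint arm with a two-finger parallel gripper is mounted at the origin on the work surface. World frame = base frame: x ahead of the robot, y to its left, z up, the work surface at z = 0. Lengths are in m, angles in rad, forces in N, time in s.
With the tool pointing down it reaches from about 0.4 to 0.875 m from the base axis. Payload 4.4 kg.
Tool frame: the origin (TCP) lies on the centre line of the jaws, within the pads' length; the fingertips stand 8 mm ahead of it and the grasp point (between the pads) lies 11 mm behind it; z points along the fingers, y is the line along which they close (so a half turn about z gives the same grasp; the last joint's range is limited). The gripper opens to 85 mm and grips with 20 to 120 N. Pads are 22 mm wide; open, the fingers measure 114 mm over their backs; the gripper's body (76 mm by 85 mm) begins 54 mm behind the grasp point. The pads swing forward as they close: fully open they stand 13 mm farther back than shut.
Start: joints at [1.227, 0.628, 0.038, 1.517, -0.027, 0.996, -0.02], TCP at [0.178, -0.625, 0.239] pointing down, gripper open.
Joint ranges: [-3.06, 3.06], [-0.37, 2.12], [-1.25, 1.32], [0.18, 2.47], [-1.1, 4.24], [0.23, 1.98], [-2.94, 2.94]. Speed limits (rad/s): [2.57, 2.57, 3.14, 3.14, 3.14, 3.14, 3.14].

INTERFACE

Orientations are given as a rotation vector (axis times angle).
In Python, from rig import manip, optics gives the robot as it stands.
- The arm moves only by the tool carry_out, never from a script. Its argument "rows" is one flat list of numbers, 7 for each row, row after row: the shift along the tool's x, y, z in m, then the turn, a rotation vector about the tool's x, y, z in degrees, then the opening in per cent of the stroke, from 0 (shut) to 100 (fully open). In form: [x, y, z, ax, ay, az, grip, x, y, z, ax, ay, az, grip, ...]. A call has 1 to 10 rows; each row shifts and turns the commanded pose from where the row before left it, along the tool's axes as they then stand; what a row does not reach is not made up. A row lasts 1/8 s, in which the tool goes at most 62.5 mm and 10.7 degrees, less where a joint would pass 70% of its speed; a pose out of reach is approached as far as the arm can. A call is refused whole if a number of a shift passes 0.0625 or a number of a turn 10.7, either way. A call with a gripper value outside its range is refused whole. The fingers move at their own pace and stop on an object; the grip force is fixed at half the most. Time passes only in rows, so rows that do not move let the fingers close. It gives the time, the measured TCP pose, the force, the opening and the grip force at its end, in the units of the state.
- manip.get_state(): the state, without advancing time (a new reading comes with each control period).
- optics.grab_frame(name): name is "scene" or "side" or "wrist"; returns a dict with "color" (384x512x3 uint8, blue, green, red), "fovy" (degrees; the focal length in pixels is half the picture's height over the tangent of half this angle, whatever the lens; pixels are square), "cx", "cy" (the principal point, pixels), "origin" and "rotation" of the camera in the world. Camera axes: x right, y down, z forward; pixel columns grow to the right and rows downward; lengths in m; the calibration is good to about 2 mm. A picture is of the moment at which its call begins. There is no depth.
- manip.job_done(): hands the job in; it is judged then, once.
The state is a dict: "t": time; "joint_pos": joint angles; "joint_velocities": joint speeds; "joint_efforts": joint torques, N m; "tool_pos": TCP position; "ee_rot": TCP orientation; "force": force on the tool from outside, world axes, zero at the start; "moment": the same for the moment, N m; "opening": finger opening in m; "gripper_force": force on a finger pad.
Only numpy, scipy, OpenCV 4.12 (cv2) and the standard library are available. Lean on these libraries where they do the work, as an engineer would, in place of code of your own. Each camera call takes 0.05 s, during which the arm holds its last target. There are 200 camera calls.

TASK

Put the steel cup grinding wheel away: pick it up from the bench by its hub and hang it on the empty slanted peg of the wheel rack, abrasive rim towards the rack, sliding it down along the peg and pressing it past the peg's two sprung balls until its rim sits fully home, flush on the rack's sloping face. The peg can be anywhere along its slot, so feel for it gently and push with no more than about 25 N, because the abrasive chips if forced; then let go and leave the other things on the bench where they are.

Things in the scene. Friction and masses are not known exactly. Their poses are not given: they have to be found in the camera images.
- wheel: Cup grinding wheel, loose, about 0.35 kg: a shallow bright-steel cup 100 mm across, lying grey abrasive rim down, hub up. Origin: centre of the rim plane (underside); z along its axis, out of the hub; round, so yaw does not matter. The cup's back slopes from 7 mm height at the edge to 16 mm at 30 mm radius. Inside, the rim is 78 mm wide.
- hub (a point): Centre of the hub's top face, 31 mm above the wheel's origin, same axes. The hub is a plain steel cylinder 44 mm across from 16 to 31 mm height: grip it there. A bore 22 mm across runs down through it, from 31 to 13 mm above the wheel's origin (below that the cup is hollow); the peg comes up through it between the fingers.
- rack: Wheel rack of black sheet steel, fixed, 330 mm wide (y): a flat face plate 160 mm long sloping 35 degrees, low edge in front (-x), its centre 78 mm up. Origin: on the bench under the face's centre; x to its back, y along its width, z up. Two pegs stand square to the face, pointing up and forwards 55 degrees above level, at y +80 and about -80 mm. The +y peg holds a 115 mm flap disc; the other is empty.
- seat (a point): Inner end of the empty peg's 40 mm long adjusting slot, on the face plate. z out of the face along the peg's direction, y along the slot (outwards is -y), x up the slope. The peg is not measured: it is clamped with its axis 5 to 35 mm from here towards -y (x = 0) and must be felt or seen. The home wheel has its origin at the peg's foot on the face, its z along this z.
- catch (a point): Point 33.5 mm along z from seat, same axes: the height of the peg's catch. The peg is a steel pin 20 mm thick, 62 mm long, its end bevelled 1 mm. At this height two sprung balls stand 3 mm proud on its +x and -x sides. The wheel's bore meets them with the rim 24 mm off the face, takes a push of 10 to 18 N to pass them (its weight does not), then slides home; the balls close over the hub's top.
- flap_disc: Bystander: flap disc 115 mm across, 14 mm high, loose on the bench, flaps up; reddish ring of flaps. Origin: centre of its underside. Leave it.
- grinding_disc: Bystander: flat dark depressed-centre grinding disc 115 mm across, 6 mm thick at the edge, 10 mm at the middle, loose on the bench. Origin: centre of its underside. Leave it.
- pliers: Bystander: blue-handled pliers, 180 mm long, 12 mm high, lying on the bench. Origin at the pivot. Leave them.
- screwdriver: Bystander: blue-handled screwdriver, 210 mm long, lying on the bench. Leave it.
- pin_spanner: Bystander: flat dark two-pin grinder spanner, 140 mm long, 13 mm high, lying on the bench. Leave it.
- spray_can: Bystander: spray can 65 mm across, 200 mm high, standing on the bench. Origin: centre of its underside. Leave it.
There are look-alikes about, which are no part of the job. What is shaped like the wheel but green or purple is not meant.

How it is judged:
On the way, in this order (a step that is already met when the one before it is completed fails the run):
1. the cup wheel is picked up off the bench (height (world z) of wheel above 0.05 m and contact force between the fingers and wheel above 1 N), for 0.2 s.
2. the wheel is threaded on the empty peg, square to it, not yet home (x of wheel in the frame of seat between -0.008 and 0.008 m and y of wheel in the frame of seat between -0.038 and -0.002 m and z of wheel in the frame of seat between 0.008 and 0.034 m and angle between the z axis of wheel and the z axis of seat, either way round below 0.2 rad), for 0.05 s.
At the end, for the whole second after the job is handed in: the wheel hangs on the empty peg, hub outwards, at rest and released, its rim flush on the face plate: gap under 2.5 mm, square to the face within 0.06 rad, its centre within 6 mm of the slot's line and 2 to 38 mm from its inner end (x of wheel in the frame of seat between -0.006 and 0.006 m and y of wheel in the frame of seat between -0.038 and -0.002 m and z of wheel in the frame of seat between -0.003 and 0.0025 m and angle between the z axis of wheel and the z axis of seat, either way round below 0.06 rad and angle between wheel's own z axis and vertical below 1 rad and linear speed of wheel below 0.02 m/s); the robot touches nothing.
It fails at once if the wheel is forced: more than 50 N between the wheel and the rack or its pegs (contact force between wheel and rack above 50 N).
It fails at once if the gripper or arm presses on the rack with more than 40 N (contact force between any of the fingers, the arm and rack above 40 N).
It fails at once if another loose thing on the bench (flap disc, grinding disc, pliers, screwdriver, pin spanner or spray can) is moved more than 30 mm (distance of any of flap_disc, grinding_disc, pliers, screwdriver, pin_spanner, spray_can from where it was at the start of the episode above 0.03 m).
It also fails if it takes over 67 s, if anything falls off the work surface, if the arm or the gripper's body presses on something with over 40 N, if the wrist force passes 120 N, or if a joint passes its speed limit or range.

## Working session

There is one attempt and no reset: what is moved stays moved. The work goes in short steps, Python scripts to look and compute and a tool call to move; the robot and the scene stay as the last step left them, time stands still between calls to the robot, and variables do not carry over. Pictures are saved under pics/ and viewed, at most 10 in all, crops included, and the job is handed in when it is done.

Besides the shell and the picture viewer there is one more tool, called after "Request:" in YAML: its name, and indented under it one key for each argument. carry_out: Moves the arm, as the interface text tells. Its arguments: {"type":"object","properties":{"rows":{"type":"array","items":{"type":"number"}}},"required":["rows"]}

```bash
mkdir -p pics; ls
python3 - <<'E'
from rig import manip, optics
import cv2,numpy as np
s=manip.get_state();print(s)
ims=[]
for n in ["scene","side","wrist"]:
    f=optics.grab_frame(n);cv2.imwrite(f"pics/{n}0.png",f["color"]);print(n,f["fovy"],f["cx"],f["cy"],f["origin"],np.round(f["rotation"],4).tolist())
    np.savez(f"{n}0.npz",**f)
    ims.append(f["color"])
cv2.imwrite("pics/a.png",cv2.resize(ims[0],(800,600)))
cv2.imwrite("pics/b.png",np.hstack([cv2.resize(i,(400,300)) for i in ims[1:]]))
E
```

```text
pics
{'t': 0.0, 'joint_pos': array([ 1.22719992,  0.62931837,  0.03842876,  1.51839039, -0.02700595,
        0.99627964, -0.02003337]), 'joint_velocities': array([-2.63078634e-04, -1.12871840e-03,  8.44644975e-04, -2.07269044e-04,
       -5.65361767e-05, -2.62955019e-03, -1.88406061e-03]), 'joint_efforts': array([ 2.62693648e-04, -5.63400471e+01,  1.22667052e+00, -1.93443525e+01,
        1.11372652e-02,  1.05455230e-02, -1.52265869e-06]), 'tool_pos': array([ 0.17812267, -0.62447981,  0.23839965]), 'ee_rot': array([-3.10950142e+00, -4.34661398e-01,  4.25380292e-04]), 'force': array([-0.16440974, -0.47451032,  0.37737648]), 'moment': array([-0.01842682, -0.00765889, -0.01529462]), 'gripper_force': 0.0, 'opening': 0.08551410737462385}
scene 52.47989217326349 247.13115145200655 195.07150440720667 [ 0.87244946 -0.55675212  0.88821149] [-2.3338, -0.6383, 0.2328]
side 57.44543628662595 256.43273329160655 189.5252950818408 [0.1207284  0.60782425 0.68602353] [-0.8462, 2.4713, -1.1882]
wrist 59.58211046976048 256.7100777975845 191.55983183514346 [ 0.25771978 -0.60196253  0.37305621] [2.2895, -1.7274, -0.2871]
```

View pics/a.png

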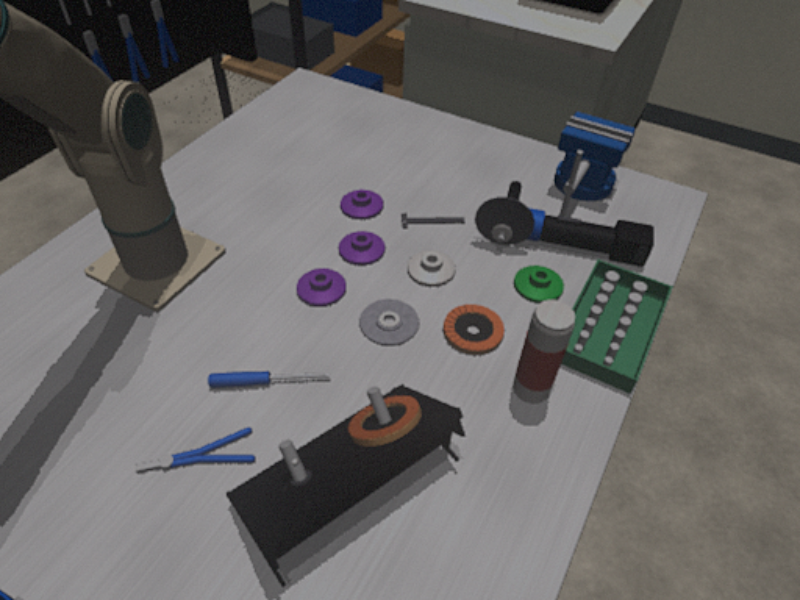

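View pics/b.png

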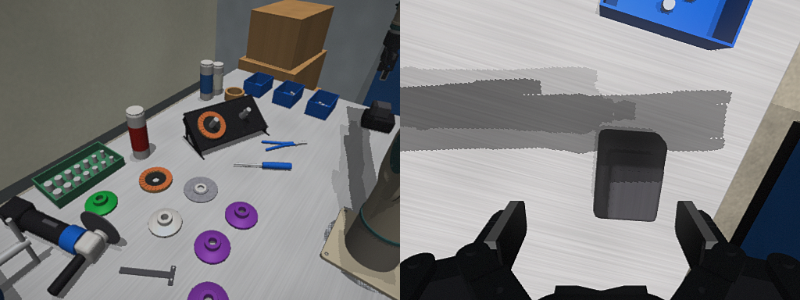

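Scene (800x600 view): candidates are the whitish cup at (432,266), the grey disc at (388,320), green at (540,283) and purple at (362,203), (362,247) and (321,286). The whitish cup fits bright steel with a tall hub. The grey disc is larger and flat. The rack is at (345,470), with its empty peg at (292,460). I'll confirm in an enlarged crop.

```bash
cat > h.py <<'E'
import numpy as np,cv2
from scipy.spatial.transform import Rotation as R
def load(n): return dict(np.load(n+".npz",allow_pickle=True))
def cam(f):
    F=192/np.tan(np.radians(float(f["fovy"]))/2)
    return F,float(f["cx"]),float(f["cy"]),np.array(f["origin"]),R.from_rotvec(f["rotation"]).as_matrix()
def ray(f,p):
    F,cx,cy,o,M=cam(f); d=M@np.array([(p[0]-cx)/F,(p[1]-cy)/F,1]); return o,d/np.linalg.norm(d)
def plane(f,p,z):
    o,d=ray(f,p); return o+d*(z-o[2])/d[2]
def tri(rays):
    A=0;b=0
    for o,d in rays:
        P=np.eye(3)-np.outer(d,d);A=A+P;b=b+P@o
    x=np.linalg.solve(A,b)
    return x,[np.linalg.norm((np.eye(3)-np.outer(d,d))@(x-o)) for o,d in rays]
def proj(f,X):
    F,cx,cy,o,M=cam(f); c=M.T@(np.array(X)-o); return np.array([F*c[0]/c[2]+cx,F*c[1]/c[2]+cy])
E
python3 - <<'E'
from h import *
a=load("scene0")["color"];b=load("side0")["color"]
def c(i,x,y,w,h): return cv2.resize(i[y:y+h,x:x+w],(400,300),interpolation=cv2.INTER_CUBIC)
# scene wheel [220..320, 145..220], scene rack[140..300,240..360], side wheel, side rack
cv2.imwrite("pics/c.png",np.vstack([np.hstack([c(a,220,150,100,75),c(a,136,240,168,126)]),np.hstack([c(b,170,215,120,90),c(b,220,110,140,105)])]))
E
```

```text
(no output)
```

View pics/c.png

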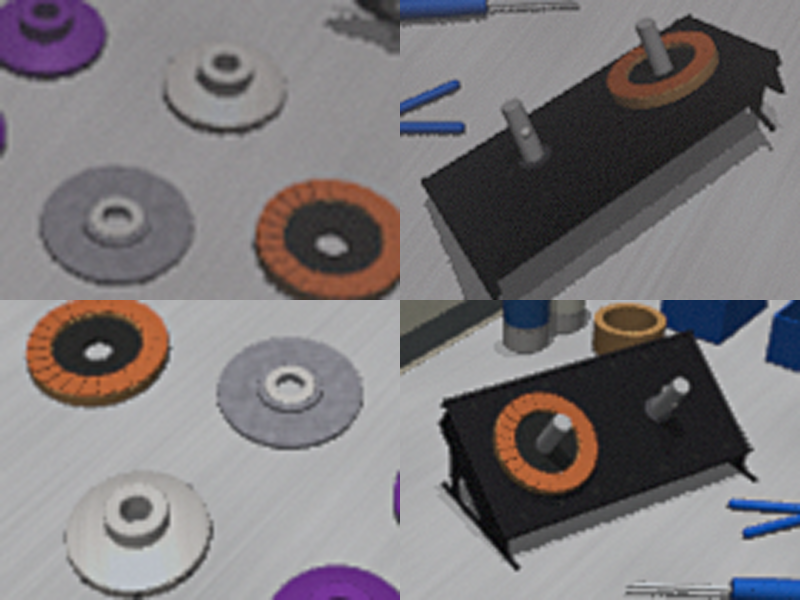

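The bright-steel cup, hub-bore centre at scene (276,165.5) / side (210.5,277.4), is the wheel. The grey disc is the flat grinding disc. Next I triangulate the hub, rack corners and pegs.

Run:
```python
from h import *
a=load("scene0");b=load("side0")
P=dict(hub=((276.3,165.6),(210.5,277.4)),lowE=((146.1,316.4),(341.8,162.5)),lowF=((257.8,247.1),(258.5,194)),hiF=((295.6,265.2),(235,146)),hiE=((176.7,364.7),(320.8,121.5)),tipE=((183,284.5),(318.7,139.4)),tipF=((238.9,250.5),(277,153.4)))
X={}
for k,(p,q) in P.items():
    X[k],r=tri([ray(a,p),ray(b,q)]);print(k,X[k].round(4),np.round(r,4))
for k in ("lowE","lowF"):print(k,plane(a,P[k][0],.032).round(4),plane(b,P[k][1],.032).round(4))
for k in ("hiE","hiF"):print(k,plane(a,P[k][0],.124).round(4),plane(b,P[k][1],.124).round(4))
print("hub",plane(a,P["hub"][0],.031),plane(b,P["hub"][1],.031))
y=X["tipF"]-X["tipE"];print("pegdist",np.linalg.norm(y),"yaw",np.degrees(np.arctan2(-y[0],y[1])))
for p,q in(("lowE","lowF"),("hiE","hiF"),("lowE","hiE"),("lowF","hiF")):
    d=X[q]-X[p];print(p,q,np.linalg.norm(d).round(4),np.degrees(np.arctan2(-d[0],d[1])))
```

```text
hub [0.5023 0.275  0.0291] [0.0003 0.0003]
lowE [ 0.4781 -0.3293  0.0307] [0.0001 0.0001]
lowF [ 0.6015 -0.0297  0.0276] [0.0039 0.0039]
hiF [ 0.7307 -0.0828  0.1175] [0.0015 0.0015]
hiE [ 0.619  -0.3999  0.1052] [0.0101 0.0101]
tipE [ 0.5415 -0.2589  0.1279] [0.0027 0.0027]
tipF [ 0.6    -0.119   0.1245] [0.0018 0.0018]
lowE [ 0.4788 -0.3296  0.032 ] [ 0.4773 -0.3276  0.032 ]
lowF [ 0.6061 -0.0301  0.032 ] [ 0.5948 -0.0273  0.032 ]
hiE [ 0.6339 -0.3991  0.124 ] [ 0.5959 -0.3749  0.124 ]
hiF [ 0.733  -0.0859  0.124 ] [ 0.7222 -0.0754  0.124 ]
hub [0.50328528 0.27336108 0.031     ] [0.50087864 0.27576626 0.031     ]
pegdist 0.15169858765277022 yaw -22.673707583966497
lowE lowF 0.324 -22.3837130266251
hiE hiF 0.3364 -19.406697065533287
lowE hiE 0.1743 -116.61543904966811
lowF hiF 0.1661 -112.36023206982442
```

Measurements agree: hub at (0.502, 0.2745, z≈0.03), peg tip near (0.54,-0.26,0.128), and rack yaw about -22.6°. I'll swing the arm over the rack first, to view the peg from near on the way.

Request:
carry_out:
  rows: [0.055,-0.006,0,0,0,-5.15,100,0.055,-0.006,0,0,0,-5.15,100,0.055,-0.006,0,0,0,-5.15,100,0.055,-0.006,0,0,0,-5.15,100,0.055,-0.006,0,0,0,-5.15,100,0.055,-0.006,0,0,0,-5.15,100,0.055,-0.006,0,0,0,-5.15,100,0.055,-0.006,0,0,0,-5.15,100,0.055,-0.006,0,0,0,-5.15,100,0.04,-0.006,0,0,0,-5.15,100]

```text
t: 1.4
tool_pos: [0.5488, -0.2549, 0.2391]
ee_rot: [-2.608, -1.75, -0.001]
force: [1.1, -0.4, -0.2]
opening: 0.0854
gripper_force: 0.0
```

```bash
cat >> h.py <<'E'
def snap(n,tag):
    from rig import optics
    f=optics.grab_frame(n);np.savez(f"{n}{tag}.npz",**f);return f
E
python3 - <<'E'
from h import *
from rig import manip
s=manip.get_state();print(s["tool_pos"],s["ee_rot"],s["joint_pos"].round(2))
f=snap("wrist","1");cv2.imwrite("pics/w1.png",cv2.resize(f["color"],(800,600)))
E
```

```text
[ 0.54882135 -0.25488001  0.2391017 ] [-2.60796072e+00 -1.75034828e+00 -1.49956612e-03] [ 0.52  0.57 -0.21  1.64  0.14  0.94 -0.13]
```

View pics/w1.png

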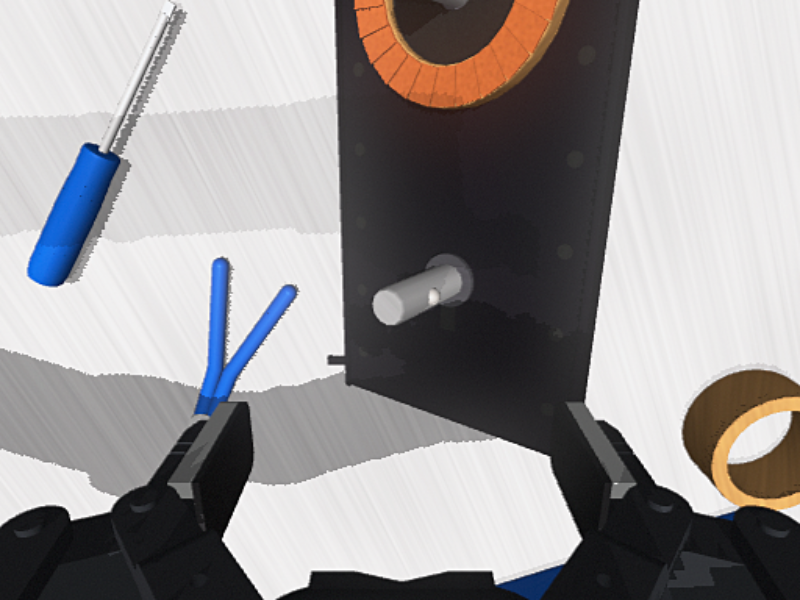

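Wrist view (800x600): empty peg tip at (390,307) with its collar foot at about (450,280), rack low corner at (348,383), high corner at (549,456), low edge running up to (336,0).

Run:
```python
from h import *
a=load("scene0");b=load("side0");w=load("wrist1")
k=.64
g=cv2.cvtColor(w["color"],cv2.COLOR_BGR2GRAY)
# low & high edge points by row transitions
lo=[];hi=[]
for r in range(20,225,15):
    row=g[r,150:450].astype(int)<90
    x=np.where(row)[0]; 
    l=[i for i in range(150,260) if (g[r,i-3:i].mean()-g[r,i+1:i+4].mean())>60]
    h=[i for i in range(350,430) if (g[r,i+1:i+4].mean()-g[r,i-3:i].mean())>60]
    if l: lo.append(plane(w,(np.mean(l),r),.0321))
    if h: hi.append(plane(w,(np.mean(h),r),.1239))
for n,q in(("lo",lo),("hi",hi)):
    q=np.array(q);c=np.polyfit(q[:,1],q[:,0],1);print(n,len(q),"yaw",-np.degrees(np.arctan(c[0])),"rms",np.std(q[:,0]-np.polyval(c,q[:,1])), "pt",q[len(q)//2])
    u=np.array([np.sin(np.arctan(c[0])),np.cos(np.arctan(c[0]))]); nn=np.array([u[1],-u[0]]); print(" offset along x'",q[:,:2].mean(0)@nn)
print("lowE",plane(w,(222.7,245.1),.0321),"hiE",plane(w,(351.4,291.8),.1239))
x,r=tri([ray(a,(183,284.5)),ray(b,(318.7,139.4)),ray(w,(249.6,196.5))]);print("tip",x,r)
print("w at z=.129",plane(w,(249.6,196.5),.129), "a",plane(a,(183,284.5),.129),"b",plane(b,(318.7,139.4),.129))
```

```text
lo 14 yaw -31.58559875238896 rms 0.008225629548229859 pt [ 0.52618285 -0.20437398  0.0321    ]
 offset along x' 0.5504623368747905
hi 14 yaw -22.63343228457974 rms 0.0001043480903667874 pt [ 0.66000519 -0.24625397  0.1239    ]
 offset along x' 0.7039132663824078
lowE [ 0.47628083 -0.32982531  0.0321    ] hiE [ 0.58968654 -0.37338133  0.1239    ]
tip [ 0.5415143  -0.25808341  0.12761949] [np.float64(0.0022676508246915403), np.float64(0.0031863681246658573), np.float64(0.0012118114967410512)]
w at z=.129 [ 0.54214874 -0.25642903  0.129     ] a [ 0.54443292 -0.25813679  0.129     ] b [ 0.53881404 -0.25931384  0.129     ]
```

Request:
carry_out:
  rows: [0.053,-0.0056,0,0,0,-5.1,100,0.053,-0.0056,0,0,0,-5.1,100,0.053,-0.0056,0,0,0,-5.1,100,0.053,-0.0056,0,0,0,-5.1,100,0.053,-0.0056,0,0,0,-5.1,100,0.053,-0.0056,0,0,0,-5.1,100,0.053,-0.0056,0,0,0,-5.1,100,0.053,-0.0056,0,0,0,-5.1,100,0.03,-0.0056,0,0,0,-5.1,100,0,0,0,0,0,0,100]

```text
t: 2.7
tool_pos: [0.522, 0.188, 0.2393]
ee_rot: [-1.72, -2.628, 0.0]
force: [0.3, -0.5, 0.2]
opening: 0.0858
gripper_force: 0.0
```

```bash
cat >> h.py <<'E'
def rel(s,T):
    M=R.from_rotvec(s["ee_rot"]).as_matrix();return M.T@(np.array(T)-s["tool_pos"])
E
python3 - <<'E'
from h import *
from rig import manip
s=manip.get_state();print(s["tool_pos"],s["ee_rot"],rel(s,[.502,.2745,.026]))
f=snap("wrist","2");print(proj(f,[.502,.2745,.031]));cv2.imwrite("pics/w2.png",f["color"])
E
```

```text
[0.52202469 0.18796101 0.23934502] [-1.71957755e+00 -2.62827017e+00  2.29037033e-04] [0.08719435 0.01642683 0.21338554]
[273.620847    73.12548297]
```

View pics/w2.png

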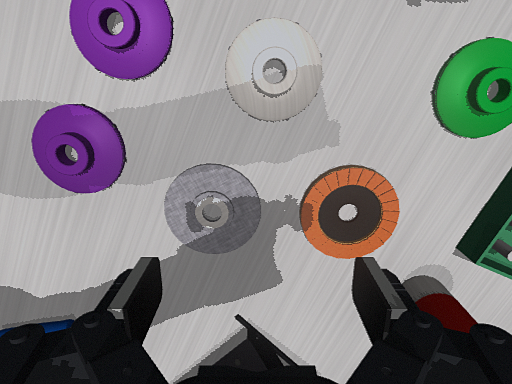

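The bright cup is at wrist px (274,71), against a predicted (273.6,73.1); its neighbours are clear of the finger line. Moving over it.

Request:
carry_out:
  rows: [0.044,0.008,0.03,0,0,0,75,0.0445,0.008,0.04,0,0,0,75,0,0,0.04,0,0,0,75,0,0,0.04,0,0,0,75,0,0,0.025,0,0,0,75,0,0,0.014,0,0,0,75,0,0,0,0,0,0,75,0,0,0,0,0,0,75]

```text
t: 3.75
tool_pos: [0.5041, 0.2737, 0.0513]
ee_rot: [1.727, 2.623, 0.002]
force: [-0.3, -0.5, 1.1]
opening: 0.0642
gripper_force: 0.0
```

Run:
```python
from h import *
from rig import manip
s=manip.get_state();print(s["tool_pos"],s["ee_rot"],s["force"],rel(s,[.502,.2745,.026]))
f=snap("wrist","3");print(proj(f,[.502,.2745,.031]));cv2.imwrite("pics/w3.png",f["color"])
```

```text
[0.50408941 0.27373997 0.05130356] [1.72732370e+00 2.62280736e+00 2.47438776e-03] [-0.26913257 -0.50036169  1.07140705] [ 0.00152454 -0.00166778  0.02530035]
[253.4879259  244.60844183]
```

View pics/w3.png

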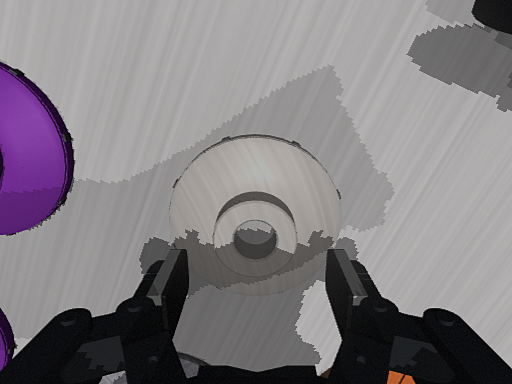

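Hub top at px (255,238), between the pads (inner edges 188 and 327).

Run:
```python
from h import *
from rig import manip
s=manip.get_state();f=load("wrist3")
for p in((255,239),(255.5,238)):
    X=plane(f,p,.031);print(X,rel(s,X))
X=plane(load("wrist2"),(274,71),.031);print(X)
```

```text
[0.50145517 0.27775349 0.031     ] [ 0.00452961 -0.00093478  0.02048146]
[0.50146706 0.27837596 0.031     ] [ 0.0050967  -0.00067784  0.02048209]
[0.50153333 0.27640133 0.031     ]
```

Request:
carry_out:
  rows: [0.0035,-0.001,0.01,0,0,0,70,0,0,0.01,0,0,0,65,0,0,0.004,0,0,0,65,0,0,0,0,0,0,65,0,0,0,0,0,0,65]

```text
t: 4.42
tool_pos: [0.5008, 0.2767, 0.0264]
ee_rot: [1.727, 2.624, 0.0]
force: [-0.2, 0.5, -0.2]
opening: 0.0555
gripper_force: 0.0
```

Request:
carry_out:
  rows: [0,0,0.003,0,0,0,65,0,0,0,0,0,0,45,0,0,0,0,0,0,30,0,0,0,0,0,0,20,0,0,0,0,0,0,20,0,0,0,0,0,0,20]

```text
t: 5.18
tool_pos: [0.5009, 0.2767, 0.0238]
ee_rot: [1.727, 2.624, 0.001]
force: [-1.2, -0.7, 5.7]
opening: 0.0418
gripper_force: 60.3
```

Run:
```python
from h import *
from rig import manip
s=manip.get_state();print(s["tool_pos"],s["force"],s["opening"],s["gripper_force"])
f=snap("wrist","4");cv2.imwrite("pics/w4.png",f["color"])
print(proj(f,[*s["tool_pos"][:2],.031]))
```

```text
[0.50092422 0.27667924 0.02380868] [-1.17035599 -0.73041327  5.70931182] 0.04175437218010834 60.27139037847519
[256.64958952 277.19297747]
```

View pics/w4.png

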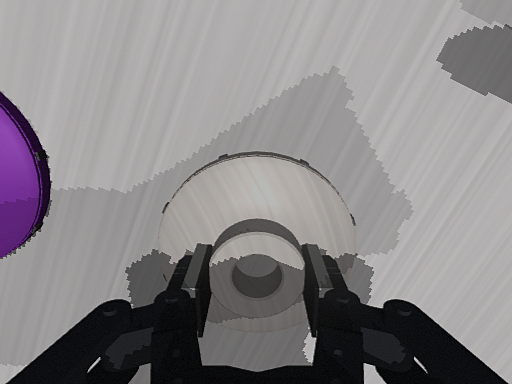

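Wheel gripped (60 N), bore at px (257,276), on the TCP. Lifting it and swinging back.

Request:
carry_out:
  rows: [0,0,-0.01,0,0,0,20,0,0,-0.03,0,0,0,20,0,0,-0.05,0,0,0,20,0,0,-0.05,0,0,0,20,0,0,-0.05,0,0,0,20,0,0,-0.05,0,0,0,20,-0.03,0,0,0,0,4.5,20,-0.045,0,0,0,0,4.5,20,-0.045,0,0,0,0,4.5,20,-0.045,0,0,0,0,4.5,20]

```text
t: 6.48
tool_pos: [0.5457, 0.117, 0.2632]
ee_rot: [-2.118, -2.319, 0.001]
force: [1.0, -0.1, -1.9]
opening: 0.0415
gripper_force: 61.6
```

```bash
cat >> h.py <<'E'
yw=np.radians(-22.63);ex=np.array([np.cos(yw),np.sin(yw),0]);ey=np.array([-np.sin(yw),np.cos(yw),0]);ez=np.array([0,0,1.])
c,s_=np.cos(np.radians(35)),np.sin(np.radians(35))
p=-s_*ex+c*ez; sx=c*ex+s_*ez
Rt=np.column_stack([ey,sx,-p])
def foot(tip): return tip-.062*p
def go(s,Tcp,Rtar=Rt):
    M=R.from_rotvec(s["ee_rot"]).as_matrix()
    return M.T@(Tcp-s["tool_pos"]),np.degrees(R.from_matrix(M.T@Rtar).as_rotvec())
E
python3 - <<'E'
from h import *
from rig import manip
s=manip.get_state();print(s["tool_pos"],s["ee_rot"],s["opening"],s["gripper_force"],s["force"])
w=load("wrist1");print(w["color"][185:210,235:265].mean(2).astype(int)[::2,::2])
E
```

```text
[0.54567931 0.11700097 0.26316942] [-2.11843470e+00 -2.31926975e+00  8.90713365e-04] 0.04150379954377865 61.579357981681824 [ 0.95576652 -0.09670386 -1.87014436]
[[ 61  61  58  52  90 106 136 132 117 121 127 134 134 137 137]
 [ 60  60  53 130 197 188 191 192 165 154 135 136 139 139 141]
 [ 60  59 119 203 190 187 184 187 192 177 145 141 141 143 145]
 [ 59  48 191 193 191 188 188 183 186 192 175 143 143 147 146]
 [ 62  42 192 191 190 192 189 188 184 187 198 165 145 145 143]
 [ 54  41 188 192 188 193 191 189 187 183 188 170 141 142 140]
 [ 55  46 189 189 190 190 192 189 187 186 185 174 138 137 133]
 [ 55  50 149 191 187 189 189 191 190 189 186 175 132 128 126]
 [ 52  54  39 198 188 189 190 189 191 189 192 158 124 121 115]
 [ 55  53  48 105 199 189 190 191 189 192 191 134 116 106  62]
 [ 54  54  52  42 151 204 188 189 190 198 148 103  61  36  45]
 [ 55  53  53  49  43  43 201 188 198 125  60  36  39  40  48]
 [ 54  55  52  48  48  47  48  46  39  40  41  42  40  40  39]]
```

Run:
```python
from h import *
from rig import manip
w=load("wrist1");g=w["color"].mean(2)[185:212,235:265]
n,l,st,ce=cv2.connectedComponentsWithStats((g>176).astype(np.uint8));i=1+np.argmax(st[1:,4]);t=ce[i]+[235,185];print(t,st[i])
T=plane(w,t,.0779+.062*c);F=foot(T);print("tip",T,"foot",F,"x'",F@ex,"y'",F@ey)
# y' of rack centre from lowE corner
print("rack cy'",plane(w,(222.7,245.1),.0321)@ey+.165)
W=F+.085*p;tcp=W+.0238*p-.001*ey
s=manip.get_state();d,r=go(s,tcp);print(tcp,d,r)
M=R.from_rotvec(s["ee_rot"]).as_matrix();print("heading y",np.degrees(np.arctan2(M[1,1],M[0,1])))
```

```text
[247.625      196.41346154] [  4   1  18  22 312]
tip [ 0.54071128 -0.25588298  0.12868743] foot [ 0.57353508 -0.26956638  0.0779    ] x' 0.6331013561903941 y' -0.02812809689748852
rack cy' 0.04383101299213393
[ 0.51554982 -0.24647723  0.16702374] [-0.35926594 -0.06276914  0.09620913] [-34.34128886  -8.48055571  26.94035325]
heading y 5.182477596846615
```

Request:
carry_out:
  rows: [-0.052,0.002,0,0,0,4,20,-0.052,0.002,0,0,0,4,20,-0.052,0.002,0,0,0,4,20,-0.052,0.002,0,0,0,4,20,-0.052,0.002,0,0,0,4,20,-0.052,0.002,0,0,0,4,20,-0.052,0.002,0,0,0,3.8,20,0,0,0,-8,0,0,20,0,0,0,-8,0,0,20,0,0,0,-8,0,0,20]

```text
t: 7.72
tool_pos: [0.5167, -0.2409, 0.2635]
ee_rot: [2.305, 1.54, 0.331]
force: [0.2, -1.1, -4.1]
opening: 0.0415
gripper_force: 61.9
```

Request:
carry_out:
  rows: [0,0,0,-8,0,0,20,0,0,0,-3,0,0,20,0,0,0,0,0,0,20]

```text
t: 8.1
tool_pos: [0.5073, -0.2491, 0.2568]
ee_rot: [2.259, 1.497, 0.328]
force: [-0.6, -0.4, -2.5]
opening: 0.0416
gripper_force: 62.0
```

```bash
cat >> h.py <<'E'
F0=np.array([.57353508,-.26956638,.0779])
def rep(s=None,off=(0,0),zseat=None):
    from rig import manip
    s=s or manip.get_state()
    M=R.from_rotvec(s["ee_rot"]).as_matrix()
    W=s["tool_pos"]+.0238*M[:,2]+.001*M[:,0]-F0
    print("t",round(s["t"],2),"wheel in peg frame mm",np.round(1e3*np.array([W@sx,W@ey,W@p]),1),"force(x,y,p)",np.round([s["force"]@sx,s["force"]@ey,s["force"]@p],1),"mom",np.round([s["moment"]@sx,s["moment"]@ey,s["moment"]@p],2),"rot err deg",np.round(np.degrees(R.from_matrix(M.T@Rt).as_rotvec()),2),"grip",round(s["opening"],4))
    return s
E
python3 - <<'E'
from h import *
s=rep()
print(go(s,F0+.085*p+.0238*p-.001*ey))
E
```

```text
t 8.1 wheel in peg frame mm [ 42.8  -6.4 162.5] force(x,y,p) [-1.8 -0.6 -1.8] mom [ 0.02  0.83 -0.05] rot err deg [-7.79  1.78  0.25] grip 0.0416
(array([ 0.00828848, -0.03516484,  0.08259495]), array([-7.78572183,  1.78460467,  0.24837159]))
```

Request:
carry_out:
  rows: [0.004,-0.017,0.01,-4,0.9,0.1,20,0.004,-0.018,0.02,-3.8,0.9,0.1,20,0,0,0.02,0,0,0,20,0,0,0.02,0,0,0,20,0,0,0,0,0,0,20,0,0,0,0,0,0,20]

```text
t: 8.85
tool_pos: [0.5115, -0.2636, 0.2025]
ee_rot: [2.238, 1.473, 0.312]
force: [0.5, -0.8, -2.7]
opening: 0.0418
gripper_force: 62.0
```

Run:
```python
from h import *
s=rep();print(s["joint_pos"].round(2))
print(go(s,F0+.085*p+.0238*p-.001*ey))
a=snap("scene","5")["color"];b=snap("side","5")["color"]
cc=lambda i,x,y,w,h: cv2.resize(i[y:y+h,x:x+w],(400,300),interpolation=cv2.INTER_CUBIC)
cv2.imwrite("pics/e.png",np.hstack([cc(a,120,220,140,105),cc(b,260,80,120,90)]))
```

```text
t 8.85 wheel in peg frame mm [ 20.  -18.8 112.6] force(x,y,p) [-0.9 -0.5 -2.6] mom [ 0.07  0.81 -0.09] rot err deg [-6.52  3.3   0.37] grip 0.0418
[ 0.7   0.46 -0.43  2.22  1.63  0.26 -1.61]
(array([ 0.01914473, -0.01935293,  0.02881104]), array([-6.52211469,  3.30354748,  0.37368039]))
```

View pics/e.png

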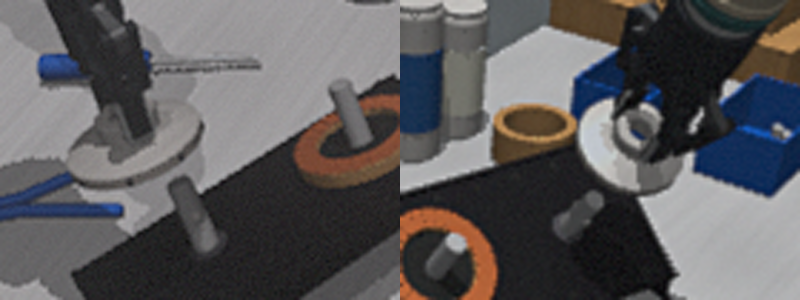

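Both views show the wheel short of the peg's line and under-tilted by 6.5°. Joint 6 sits at 0.26, close to its 0.23 limit. I'll fit a quick kinematic model to find a gripper yaw or elbow branch that reaches the full tilt.

```bash
cat > kin.py <<'E'
from h import *
import itertools
from scipy.optimize import least_squares
lim=np.array([[-3.06,3.06],[-.37,2.12],[-1.25,1.32],[.18,2.47],[-1.1,4.24],[.23,1.98],[-2.94,2.94]])
def fk(q,P,sg):
    d1,d3,d5,d7,a,o1,o7,w=P
    Z=lambda t:R.from_euler('z',t).as_matrix();Y=lambda t:R.from_euler('y',t).as_matrix()
    M=Z(sg[0]*q[0]+o1);x=np.array([0,0,d1])
    M=M@Y(q[1])@Z(sg[1]*q[2]);x=x+M@[a,0,d3]
    M=M@Y(q[3]);x=x+M@[-a,0,d5];M=M@Z(sg[2]*q[4])@Y(q[5]);x=x+M@[w,0,d7]
    return x,M@Z(sg[3]*q[6]+o7)
E
cat > fit.py <<'E'
from kin import *
from rig import manip
s=manip.get_state()
D=[([1.22719992,.62931837,.03842876,1.51839039,-.02700595,.99627964,-.02003337],[.17812267,-.62447981,.23839965],[-3.10950142,-.434661398,4.25e-4]),
([.52,.57,-.21,1.64,.14,.94,-.13],[.54882135,-.25488,.2391017],[-2.60796,-1.7503,-.0015]),(s["joint_pos"],s["tool_pos"],s["ee_rot"])]
best=None
for sg in itertools.product((1,-1),repeat=4):
  for o7 in (0,np.pi/2,np.pi,-np.pi/2):
    def res(P):
        r=[]
        for q,x,e in D:
            X,M=fk(q,P,sg);r+=list(X-x);r+=list(.3*(R.from_rotvec(e).as_matrix()-M).ravel())
        return r
    f=least_squares(res,[.3,.4,.4,.2,0,0,o7,0])
    if best is None or f.cost<best[0]:best=(f.cost,sg,f.x);
print(best);np.savez("kin.npz",P=best[2],sg=best[1])
E
python3 fit.py
```

```text
(np.float64(5.158336925588773e-05), (-1, -1, -1, -1), array([ 0.35163203,  0.56336028,  0.39574692,  0.35253181, -0.00783238,
       -0.04195367,  1.53002277,  0.00393485]))
```

```bash
cat > ik.py <<'E'
from kin import *
from rig import manip
k=np.load("kin.npz");P=k["P"];sg=k["sg"]
q0=manip.get_state()["joint_pos"]
rng=np.random.default_rng(0)
def tgt(z,psi): return F0+(z+.0238)*p-.001*ey, Rt@R.from_euler('z',psi,degrees=True).as_matrix()
lo=lim[:,0]+.03;hi=lim[:,1]-.03
def sol(z,psi,start):
    X,M=tgt(z,psi)
    def r(q):
        x,m=fk(q,P,sg);return np.r_[10*(x-X),2*(m-M).ravel(),.003*(q-start)]
    return least_squares(r,np.clip(start,lo+1e-3,hi-1e-3),bounds=(lo,hi))
if __name__=="__main__":
  for psi in (0,45,90,-45,-90):
    out={}
    for i in range(14):
        st=q0 if i==0 else rng.uniform(lo,hi)*[0,1,1,1,1,1,1]+[.6,0,0,0,0,0,0]
        f=sol(.085,psi,st)
        x,m=fk(f.x,P,sg);X,M=tgt(.085,psi)
        if np.linalg.norm(x-X)<.002 and np.abs(m-M).max()<.02: out[tuple(f.x.round(1))]=(f.x.round(2),np.abs(f.x-q0).max().round(2))
    print(psi);[print("  ",*v) for v in sorted(out.values(),key=lambda v:v[1])[:3]]
E
python3 ik.py
```

```text
0
   [ 1.05  0.73 -0.95  2.36  2.18  0.66 -2.06] 0.55
   [ 1.    0.69 -0.87  2.36  2.24  0.61 -2.13] 0.61
   [ 1.1   0.79 -1.07  2.36  2.11  0.75 -1.98] 0.64
45
   [ 1.16  0.89 -1.22  2.36  2.04  0.88 -2.66] 1.05
   [ 1.08  0.76 -1.01  2.36  2.15  0.7  -2.81] 1.2
   [ 1.07  0.75 -0.99  2.36  2.16  0.69 -2.82] 1.21
90
   [-0.23  0.78  1.04  2.36  4.21  0.81  0.43] 2.57
   [0.34 0.54 0.13 2.37 3.44 0.39 1.29] 2.9
   [ 0.54  0.54 -0.16  2.37  3.05  0.37  1.71] 3.32
-45
   [ 1.08  0.77 -1.02  2.36  2.14  0.71 -1.23] 0.59
   [ 1.1   0.79 -1.07  2.36  2.11  0.75 -1.19] 0.64
   [ 0.97  0.67 -0.82  2.36  2.29  0.57 -1.4 ] 0.65
-90
   [ 0.86  0.61 -0.63  2.37  2.46  0.48 -0.81] 0.82
   [ 0.79  0.59 -0.52  2.37  2.57  0.44 -0.93] 0.94
   [ 0.97  0.67 -0.81  2.36  2.29  0.57 -0.62] 0.99
```

Full tilt is reachable on the same branch (q5→2.2, q6→0.6) nearer the peg, so I continue there in small steps.

Request:
carry_out:
  rows: [0.006,-0.006,0.004,-1,0.6,0.1,20,0.006,-0.006,0.004,-1,0.6,0.1,20,0.006,-0.006,0.004,-1,0.6,0.1,20,0,0,0.003,-1,0.6,0,20,0,0,0,-1,0.6,0,20,0,0,0,-1,0.3,0,20,0,0,0,-0.5,0,0,20]

```text
t: 9.82
tool_pos: [0.5105, -0.2452, 0.1799]
ee_rot: [2.16, 1.44, 0.453]
force: [-0.0, -0.4, -3.2]
opening: 0.0418
gripper_force: 62.0
```

Run:
```python
from h import *
s=rep();print(s["joint_pos"].round(2))
print(go(s,F0+.085*p+.0238*p-.001*ey))
```

```text
t 9.82 wheel in peg frame mm [ 3.2 -0.8 98.5] force(x,y,p) [-1.7 -0.3 -2.6] mom [-0.01  0.99  0.02] rot err deg [0.   0.06 0.03] grip 0.0418
[ 0.92  0.59 -0.75  2.36  2.24  0.51 -2.18]
(array([ 0.00079102, -0.00315797,  0.01352287]), array([0.00356859, 0.05508032, 0.02632498]))
```

Request:
carry_out:
  rows: [0.0008,-0.0032,0,0,0,0,20,0,0,0.015,0,0,0,20,0,0,0.015,0,0,0,20,0,0,0.01,0,0,0,20,0,0,0.004,0,0,0,20,0,0,0,0,0,0,20]

```text
t: 10.58
tool_pos: [0.532, -0.2525, 0.1416]
ee_rot: [2.16, 1.441, 0.454]
force: [-0.4, -0.1, -4.3]
opening: 0.0412
gripper_force: 62.0
```

Run:
```python
from h import *
s=rep()
a=snap("scene","6")["color"];b=snap("side","6")["color"]
cc=lambda i,x,y,w,h: cv2.resize(i[y:y+h,x:x+w],(400,300),interpolation=cv2.INTER_CUBIC)
cv2.imwrite("pics/f.png",np.hstack([cc(a,130,230,112,84),cc(b,270,90,96,72)]))
```

```text
t 10.57 wheel in peg frame mm [-0.3  0.8 54.1] force(x,y,p) [-2.7 -0.2 -3.4] mom [0.03 1.03 0.06] rot err deg [-0.03 -0.02  0.06] grip 0.0412
```

View pics/f.png

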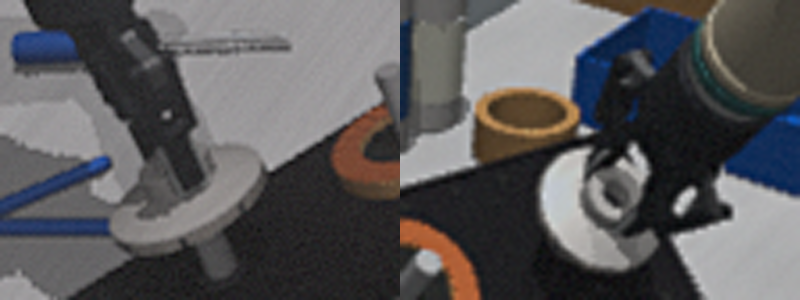

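The wheel is over the peg, which disappears into the cup. Feeling gently for it.

Request:
carry_out:
  rows: [0,-0.0005,0.002,0,0,0,20,0,0,0.002,0,0,0,20,0,0,0.0015,0,0,0,20,0,0,0.001,0,0,0,20,0,0,0,0,0,0,20]

```text
t: 11.3
tool_pos: [0.5351, -0.2539, 0.1359]
ee_rot: [2.16, 1.441, 0.454]
force: [-0.2, 0.3, -2.3]
opening: 0.0417
gripper_force: 62.0
```

```bash
python3 -c "
from h import *
rep()"
```

```text
t 11.3 wheel in peg frame mm [-0.7  0.7 47.5] force(x,y,p) [-1.6  0.2 -1.7] mom [-0.01  0.97 -0.02] rot err deg [-0.02 -0.02  0.05] grip 0.0417
```

Request:
carry_out:
  rows: [0,0.0004,0.001,0,0,0,20,0,0,0.001,0,0,0,20,0,0,0.001,0,0,0,20,0,0,0,0,0,0,20]

```text
t: 11.8
tool_pos: [0.5369, -0.2547, 0.1337]
ee_rot: [2.16, 1.441, 0.454]
force: [0.7, -0.6, -3.6]
opening: 0.0417
gripper_force: 62.0
```

```bash
python3 -c "
from h import *
rep()"
```

```text
t 11.8 wheel in peg frame mm [-0.4  0.6 44.5] force(x,y,p) [-1.4 -0.3 -3.5] mom [-0.    0.93  0.02] rot err deg [-0.02 -0.01  0.05] grip 0.0417
```

Request:
carry_out:
  rows: [0,0,0.001,0,0,0,20,0,0,0.001,0,0,0,20,0,0,0.001,0,0,0,20,0,0,0.001,0,0,0,20,0,0,0,0,0,0,20]

```text
t: 12.42
tool_pos: [0.5391, -0.2556, 0.1304]
ee_rot: [2.16, 1.441, 0.454]
force: [0.4, -1.0, -2.9]
opening: 0.0418
gripper_force: 62.0
```

```bash
python3 -c "
from h import *
rep()"
```

```text
t 12.43 wheel in peg frame mm [-0.3  0.7 40.5] force(x,y,p) [-1.1 -0.8 -2.8] mom [-0.03  1.    0.02] rot err deg [-0.02 -0.02  0.05] grip 0.0418
```

Request:
carry_out:
  rows: [0,0,0.0015,0,0,0,20,0,0,0.0015,0,0,0,20,0,0,0.0015,0,0,0,20,0,0,0.0015,0,0,0,20,0,0,0.0015,0,0,0,20,0,0,0,0,0,0,20]

```text
t: 13.18
tool_pos: [0.5431, -0.2573, 0.1242]
ee_rot: [2.16, 1.441, 0.454]
force: [0.3, 1.0, -3.3]
opening: 0.0416
gripper_force: 62.0
```

```bash
python3 -c "
from h import *
rep()"
```

```text
t 13.18 wheel in peg frame mm [-0.4  0.6 33. ] force(x,y,p) [-2.   1.  -2.7] mom [-0.04  0.97  0.07] rot err deg [-0.02 -0.01  0.05] grip 0.0416
```

Request:
carry_out:
  rows: [0,0,0.002,0,0,0,20,0,0,0.002,0,0,0,20,0,0,0.0015,0,0,0,20,0,0,0.0015,0,0,0,20,0,0,0.0015,0,0,0,20,0,0,0.001,0,0,0,20,0,0,0,0,0,0,20]

```text
t: 14.05
tool_pos: [0.5481, -0.2592, 0.1167]
ee_rot: [2.16, 1.441, 0.454]
force: [-1.6, -0.1, -0.9]
opening: 0.0415
gripper_force: 62.3
```

```bash
python3 -c "
from h import *
rep()"
```

```text
t 14.05 wheel in peg frame mm [-0.2  0.8 23.7] force(x,y,p) [-1.7 -0.6  0. ] mom [-0.06  0.85 -0.01] rot err deg [-0.   -0.02  0.07] grip 0.0415
```

Contact is beginning at 23.7 mm, where the balls should be. Pressing on gently.

Request:
carry_out:
  rows: [0,0,0.001,0,0,0,20,0,0,0.001,0,0,0,20,0,0,0,0,0,0,20]

```text
t: 14.42
tool_pos: [0.5491, -0.2594, 0.1153]
ee_rot: [2.159, 1.442, 0.454]
force: [-4.6, 2.3, 2.8]
opening: 0.0418
gripper_force: 62.6
```

```bash
python3 -c "
from h import *
rep()"
```

```text
t 14.43 wheel in peg frame mm [-0.2  1.  22. ] force(x,y,p) [-2.5  0.3  5.2] mom [0.05 0.88 0.  ] rot err deg [ 0.   -0.04  0.08] grip 0.0418
```

Request:
carry_out:
  rows: [0,0,0.001,0,0,0,20,0,0,0.001,0,0,0,20,0,0,0.0005,0,0,0,20,0,0,0,0,0,0,20]

```text
t: 14.92
tool_pos: [0.5507, -0.2602, 0.1127]
ee_rot: [2.16, 1.441, 0.454]
force: [0.0, 1.1, -1.3]
opening: 0.0416
gripper_force: 62.2
```

```bash
python3 -c "
from h import *
rep()"
```

```text
t 14.93 wheel in peg frame mm [-0.3  0.9 18.8] force(x,y,p) [-1.1  1.1 -0.9] mom [0.28 0.87 0.06] rot err deg [-0.02 -0.04  0.04] grip 0.0416
```

Past the balls; sliding on towards home.

Request:
carry_out:
  rows: [0,0,0.002,0,0,0,20,0,0,0.002,0,0,0,20,0,0,0.002,0,0,0,20,0,0,0.002,0,0,0,20,0,0,0.002,0,0,0,20,0,0,0.002,0,0,0,20,0,0,0.002,0,0,0,20,0,0,0,0,0,0,20]

```text
t: 15.92
tool_pos: [0.5582, -0.2635, 0.101]
ee_rot: [2.161, 1.441, 0.454]
force: [2.4, 1.3, -5.0]
opening: 0.042
gripper_force: 61.8
```

```bash
python3 -c "
from h import *
rep()"
```

```text
t 15.93 wheel in peg frame mm [-0.3  0.7  4.6] force(x,y,p) [-1.4  2.1 -5.1] mom [ 0.53  0.91 -0.02] rot err deg [-0.03 -0.03  0.03] grip 0.042
```

Request:
carry_out:
  rows: [0,0,0.001,0,0,0,20,0,0,0.001,0,0,0,20,0,0,0.001,0,0,0,20,0,0,0.001,0,0,0,20,0,0,0,0,0,0,20]

```text
t: 16.55
tool_pos: [0.5602, -0.2648, 0.0978]
ee_rot: [2.16, 1.44, 0.453]
force: [3.5, 0.7, -7.1]
opening: 0.0419
gripper_force: 61.6
```

```bash
python3 -c "
from h import *
rep()"
```

```text
t 16.55 wheel in peg frame mm [-0.2  0.3  0.7] force(x,y,p) [-1.7  2.  -7.5] mom [ 0.38  0.89 -0.  ] rot err deg [-0.01  0.02  0.01] grip 0.0419
```

Request:
carry_out:
  rows: [0,0,0.001,0,0,0,20,0,0,0.001,0,0,0,20,0,0,0.0005,0,0,0,20,0,0,0,0,0,0,20]

```text
t: 17.05
tool_pos: [0.5605, -0.2649, 0.0974]
ee_rot: [2.158, 1.441, 0.453]
force: [-9.5, 3.7, 12.7]
opening: 0.0417
gripper_force: 63.8
```

```bash
python3 -c "
from h import *
rep()"
```

```text
t 17.05 wheel in peg frame mm [-0.2  0.3  0.2] force(x,y,p) [-1.  -0.3 16.2] mom [-0.13  0.72 -0.12] rot err deg [0.06 0.06 0.11] grip 0.0417
```

Home at 0.2 mm with a firm stop (about 19 N over baseline). Relaxing the press, opening, and backing out along the peg.

Request:
carry_out:
  rows: [0,0,-0.001,0,0,0,20,0,0,-0.0005,0,0,0,20,0,0,0,0,0,0,60,0,0,0,0,0,0,80,0,0,0,0,0,0,80,0,0,0,0,0,0,80]

```text
t: 17.8
tool_pos: [0.5606, -0.2646, 0.0974]
ee_rot: [2.16, 1.441, 0.454]
force: [0.2, -0.5, 0.3]
opening: 0.0683
gripper_force: 0.0
```

Request:
carry_out:
  rows: [0,0,-0.005,0,0,0,80,0,0,-0.015,0,0,0,80,0,0,-0.02,0,0,0,80,0,0,-0.03,0,0,0,80,0,0,-0.03,0,0,0,80,0,0,-0.03,0,0,0,80,0,0,0,0,0,0,80]

```text
t: 18.68
tool_pos: [0.4911, -0.2357, 0.2061]
ee_rot: [2.156, 1.441, 0.453]
force: [-0.2, -0.7, 0.4]
opening: 0.0681
gripper_force: 0.0
```

Run:
```python
from h import *
rep()
a=snap("scene","7")["color"];b=snap("wrist","7")["color"]
cc=lambda i,x,y,w,h: cv2.resize(i[y:y+h,x:x+w],(400,300),interpolation=cv2.INTER_CUBIC)
cv2.imwrite("pics/g.png",np.hstack([cc(a,130,230,160,120),cv2.resize(b,(400,300))]))
```

```text
t 18.68 wheel in peg frame mm [  0.6   0.5 132.4] force(x,y,p) [ 0.3 -0.7  0.3] mom [-0.01  0.55  0.03] rot err deg [0.17 0.09 0.16] grip 0.0681
```

View pics/g.png

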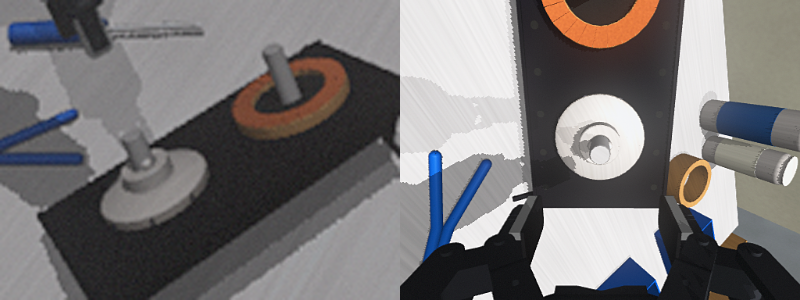

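The wheel sits flush on the face with the peg standing out of its hub and the gripper clear, so I'm handing in.

```bash
python3 -c "
from rig import manip
print(manip.job_done())"
```

```text
the job is handed in; nothing more can be done
None
```

The cup wheel is on the empty peg, pressed past the sprung balls to a firm stop with its rim about 0.2 mm off the face by arm position, at no more than about 20 N; it is released with the gripper clear, and the job was handed in at about 19 s, with no verdict returned.

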